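Move a draught screen's stay to another hole

ROBOT

A 6-joint arm with a two-finger parallel gripper is mounted at the origin on a cart in front of the work surface, level with it; the furniture and walls round the work are solid. World frame = base frame: x ahead of the robot, y to its left, z up, the work surface at z = 0. Lengths are in mm, angles in rad, forces in N, time in s.
With the tool pointing down it reaches from about 275 to 725 mm from the base axis. Payload 15.9 kg.
Tool frame: the origin (TCP) lies at the very end of the fingers, on their centre line; the grasp point (between the pads) lies 19 mm behind it (ctrl.grip_point_offset is the distance from the TCP to the grasp point, in mm); z points along the fingers, y is the direction in which the jaws open and shut (so a half turn about z gives the same grasp; the last joint's range is limited). The gripper opens to 85 mm and grips with 20 to 120 N. Pads are 22 mm wide; open, the fingers measure 114 mm over their backs; the gripper's body (76 mm by 85 mm) begins 54 mm behind the grasp point. The pads swing forward as they close: fully open they stand 13 mm farther back than shut.
Start: joints at [1.121, 0.213, -0.034, 1.323, 0, 1.571], TCP at [217.385, 450.255, 231.306] pointing down, gripper open.
Joint ranges: [-2.98, 2.98], [-0.74, 1.72], [-1.14, 1.35], [-2.1, 2.04], [-1.57, 1.44], [-3.14, 3.14]. Speed limits (rad/s): [1.89, 1.89, 2.39, 2.57, 3.14, 3.14].

INTERFACE

Orientations are given as a rotation vector (axis times angle).
In Python, from station import ctrl, viewer, job, finder gives the robot as it stands.
- The arm moves only by the tool move_arm, never from a script. Its argument "rows" is a list of rows, each a list of 3 entries, a list of its own where there are three numbers: the turn, a rotation vector about the tool's x, y, z in degrees, then the shift along the tool's x, y, z in mm, then the opening, from -1 (shut) to 1 (fully open). A call has 1 to 10 rows; each row is the pose to reach, as a shift and turn from the pose commanded when the call began, along the tool's axes at that moment; what a row does not reach only later rows make up. A row lasts 1/12 s, in which the tool goes at most 41.7 mm and 7.16 degrees, less where a joint would pass 70% of its speed; a pose out of reach is approached as far as the arm can. A call with a gripper value outside its range is refused whole. The fingers move at their own pace and stop on an object; the grip force is fixed at half the most. Time passes only in rows, so rows that repeat a pose let the fingers close. It gives the time, the measured TCP pose, the force and the opening at its end, in the units of the state.
- ctrl.state(): the state, without advancing time (a new reading comes with each control period).
- viewer.read_camera(name): name is "side" or "top"; returns the picture (384x512x3 uint8, red, green, blue); there is no depth.
- viewer.camera_info(name): a dict with "intrinsics" (3x3 intrinsics, pixels), "dist_coeffs" ([k1, k2, p1, p2, k3] as OpenCV has them; the pictures are not rectified), "rvec" (rotation vector, rad) and "tvec" (3), from world to camera coordinates, as OpenCV has them. Camera axes: x right, y down, z forward; pixel columns grow to the right and rows downward; lengths in mm; the calibration is good to about 2 mm. A picture is of the moment at which its call begins. camera_info takes no time and is no camera call.
- job.sign_off(): hands the job in, once; it reports no verdict.
Trained networks look in the newest picture that a camera, given by its name, has taken for a name from the list of things; names that differ only in an ending like _2 or _b are one class to them, and where a whole thing is asked for, a point or a joint stands for the part that bears it (a point fixed in the world has none). Each returns a list of dicts, best first, with "confidence" (0 to 1); they miss things now and then, are a little off and sometimes report something else, mostly with a low value. They report only what shows in the picture. A call takes as long as a camera call.
- finder.find_in(camera, name): "extent" ([left, top, right, bottom] in pixels, round what is visible of it).
- finder.masks_of(camera, name): "pixels" (384x512 bool, what is visible of it) and "extent" ([left, top, right, bottom] in pixels, round what is visible of it).
- finder.pinpoint(camera, name): "centre" ([row, column] in pixels: a listed point, or the origin of a listed thing).
The state is a dict: "time": time; "joint_pos": joint angles; "dq": joint speeds; "joint_torque": joint torques, N m; "position": TCP position; "eef_rot": TCP orientation; "wrist_force": force on the tool from outside, world axes, zero at the start; "ft_torque": the same for the moment, N m; "width": finger opening in mm.
Only numpy, scipy, OpenCV 4.12 (cv2) and the standard library are available. Lean on these libraries where they do the work, as an engineer would, in place of code of your own. Each camera call takes 0.05 s, during which the arm holds its last target. There are 200 camera calls.

TASK

Set the little draught screen wider: lift its stay bar off the pin by the black knob, swing the screen out by pushing the bar, and drop the round hole nearest the knob over the pin until the bar lies fully down, flat on the pin's shoulder; then let go. Feel for the pin gently, never pressing the bar hard against it (keep below 40 N), and leave the things standing round about where they are.

Things in the scene. Friction and masses are not known exactly. Their poses are not given: they have to be found in the camera images.
- stand: Fixed grey T-shaped foot, 12 mm thick, on the worktop. Origin on the worktop, z up. The cross rail (270 mm long, along y) lies at x = +85 mm; the stem (56 mm wide, along x) runs from it to x = -122 mm and carries the upright steel pin on a clamping foot. An upright hinge post, 218 mm high, stands at x = +85, y = +120 mm.
- pin_slot_mid (a point): Middle of the slot along which the pin was clamped by hand: x = -77, y = 0, z = 45 mm in the stand's frame. The pin stands up to 15 mm from here either way along the stand's x axis (y = 0); where is not measured. It does not move. Pin 8 mm thick, from its 18 mm wide shoulder at z = 45 mm to a slightly bevelled top at z = 60 mm.
- hinge (a point): Point on the upright hinge axis of the screen, at x = +85, y = +120, z = 45 mm in the stand's frame.
- screen (a joint): Angle (rad) of the framed clear screen (190 mm wide, top edge 200 mm above the worktop) about the hinge post. About 0 at the start: it extends along the stand's -y. Growing: its free end swings to the stand's +x, away from the pin (wider). Range -0.6 to 0.8. The hinge is stiff (0.08 N m) and stays where it is left.
- pivot (a point): Foot of the upright 8 mm pivot post on the screen's bracket, on which the stay turns, at the top of its collar (z = 45 mm). It is carried round with the screen, (-22, -120) mm from the hinge axis at screen angle 0, so at x = +63, y = 0 mm of the stand. A cap (underside z = 92 mm) keeps the stay on the post.
- stay: Flat steel bar, 5 mm thick, 22 mm wide, 266 mm long, about 0.2 kg. Origin: centre of its pivot eye on the underside; the bar runs along its own -x, z up. The eye is an 11 mm hole round the 8 mm post (1.5 mm play); the bar turns, rises and tips freely on it. At the start it lies level on the collar and the pin's shoulder. 85 mm from the eye is another round hole, not wanted.
- slot (a point): Centre, on the underside, of the slot in the stay, 140 mm from the eye, 40.5 mm long and 10 mm wide; the pin stands somewhere in it at the start.
- tail_hole (a point): Centre, on the underside, of the wanted 10 mm round hole in the stay, nearest the knob, 195 mm from the eye (35 mm from the knob's axis).
- knob (a point): Grip centre of the stay's upright black knob, 18 mm thick, 230 mm from the eye: on its axis, 25 mm above the bar's underside, 20 mm above its top face and 17 mm below the knob's top.
- petri_dish: Bystander: glass dish, 62 mm wide, 12 mm high; origin under its centre.
- cal_weight: Bystander: metal weight, 27 mm wide, 48 mm high; origin under its centre.
- beaker_small: Bystander: small beaker, 58 mm wide, 59 mm high; origin under its centre.
- vial_3: Bystander: vial with a cap, 25 mm wide, 51 mm high; origin under its centre.
- vial_4: Bystander: vial with a cap, 25 mm wide, 51 mm high; origin under its centre.
- spatula: Bystander: flat metal spatula, 179 mm long, lying on the worktop.
- tweezers: Bystander: tweezers, 122 mm long, lying on the worktop.

How it is judged (in metres and radians):
On the way:
1. the stay is lifted off the pin (z of slot in the frame of stand above 0.056 m), for 0.1 s.
At the end, for the whole second after the job is handed in: The round hole nearest the knob is over the pin: within 18.5 mm of the middle of the pin's slot and its underside down on the shoulder (42.5 to 47.5 mm above the worktop; lying on the pin's top or beside the pin does not count), the bar level within 0.05 rad and at rest (horizontal distance between tail_hole and pin_slot_mid below 0.0185 m and z of tail_hole in the frame of stand between 0.0425 and 0.0475 m and angle between stay's own z axis and vertical below 0.05 rad and linear speed of stay below 0.02 m/s); the robot touches nothing.
It fails at once if the stay is pressed against the stand, its pin or its screen with more than 40 N (contact force between stay and stand above 40 N).
It fails at once if a bystander is displaced by more than 25 mm (distance of any of petri_dish, cal_weight, beaker_small, vial_3, vial_4, spatula, tweezers from where it was at the start of the episode above 0.025 m).
It also fails if it takes over 64 s, if anything falls off the work surface, if the arm or the gripper's body presses on something with over 40 N, if the wrist force passes 120 N, or if a joint passes its speed limit or range.

## Working session

There is one attempt and no reset: what is moved stays moved. The work goes in short steps, Python scripts to look and compute and a tool call to move; the robot and the scene stay as the last step left them, time stands still between calls to the robot, and variables do not carry over. Pictures are saved under pics/ and viewed, about 8 in all and at most 12, crops included, and the job is handed in when it is done.

Besides the shell and the picture viewer there is one more tool, called after "Emit:" by a JSON object that holds its "op" and its "data". move_arm: Moves the arm, as the interface text tells. Its arguments: {"type":"object","properties":{"rows":{"type":"array"}},"required":["rows"]}

```bash
mkdir -p pics
cat > h.py <<'E'
import numpy as np, cv2
from station import ctrl, viewer, job, finder
def cam(n):
    c=viewer.camera_info(n); return [np.array(c[k],float) for k in("intrinsics","dist_coeffs","rvec","tvec")]
def ray(n,rc):
    K,D,r,t=cam(n); R=cv2.Rodrigues(r)[0]
    u=cv2.undistortPoints(np.array([[[rc[1],rc[0]]]],float),K,D)[0,0]
    return -R.T@t.ravel(), R.T@np.array([u[0],u[1],1])
def at_z(n,rc,z):
    o,d=ray(n,rc); return o+d*(z-o[2])/d[2]
def tri(a,b):
    (o1,d1),(o2,d2)=ray("side",a),ray("top",b)
    s=np.linalg.lstsq(np.c_[d1,-d2],o2-o1,rcond=None)[0]
    p,q=o1+d1*s[0],o2+d2*s[1]; return (p+q)/2,np.linalg.norm(p-q)
def px(n,P):
    K,D,r,t=cam(n); return cv2.projectPoints(np.array(P,float).reshape(-1,1,3),r,t,K,D)[0][:,0]
def snap(n,f):
    im=viewer.read_camera(n); cv2.imwrite("pics/"+f,im[:,:,::-1]); return im
E
python3 - <<'E'
from h import *
np.set_printoptions(precision=1,suppress=True)
a=snap("side","s0.png");b=snap("top","t0.png")
Z=dict(stand=0,hinge=45,pivot=45,stay=45,slot=45,tail_hole=45,knob=70,pin_slot_mid=45,petri_dish=0,cal_weight=0,beaker_small=0,vial_3=0,spatula=0,tweezers=0)
for n,z in Z.items():
    r={}
    for c in("top","side"):
        for d in finder.pinpoint(c,n)[:2]:
            print(n,c,round(d["confidence"],2),np.array(d["centre"]),at_z(c,d["centre"],z))
            r.setdefault(c,d["centre"])
    if len(r)==2: print("   tri",*tri(r["side"],r["top"]))
s=ctrl.state();print(s)
for c in("top","side"): o,d=ray(c,(192,256)); print(c,o,d)
E
```

```text
stand top 0.7 [192.8 277.5] [608.3  10.2   0. ]
stand side 0.79 [212.8 267.7] [624.9  21.5   0. ]
   tri [608.9   8.5  12.8] 6.6209292328472005
hinge top 0.82 [155.3 248.9] [723.8  97.5  45. ]
hinge side 0.79 [172.4 278. ] [728.2  98.8  45. ]
   tri [724.4  96.6  46.9] 2.6190969963470634
pivot top 0.91 [166.1 279.6] [685.8   1.8  45. ]
pivot top 0.51 [165.2 338.3] [ 683.1 -182.8   45. ]
pivot side 0.71 [191.  291.8] [687.5   5.2  45. ]
pivot side 0.68 [170.1 280.2] [741.8 104.8  45. ]
   tri [684.9   2.1  47.4] 0.7807136303888575
stay top 0.75 [167.4 281.5] [681.4  -4.1  45. ]
stay side 0.87 [193.6 292. ] [679.2  -4.   45. ]
   tri [680.9  -3.5  44.3] 1.6862279269432048
slot top 0.58 [210.1 270.4] [547.8  34.8  45. ]
slot side 0.64 [207.7 238.8] [543.3  28.3  45. ]
slot side 0.46 [216.1 267. ] [569.8 -38.   45. ]
   tri [548.3  34.8  39.7] 0.23544210225869638
tail_hole top 0.59 [227.4 264.1] [495.1  55.6  45. ]
tail_hole side 0.67 [211.  216.2] [496.4  49.8  45. ]
   tri [497.1  54.7  42. ] 4.033986669088278
knob top 0.56 [238.1 262. ] [461.6  62.4  70. ]
knob top 0.42 [197.  245.4] 
[... 1512 characters left out ...]
 0.45 [189.1 147.3] [451.7 316.9   0. ]
   tri [501.2  38.9 175.4] 304.6049691081371
tweezers top 0.39 [233.  348.9] [ 472.3 -212.1    0. ]
tweezers side 0.69 [269.5 335.4] [ 593.7 -216.7    0. ]
   tri [ 499.  -231.8   61.6] 85.96956213836995
{'time': 1.5, 'joint_pos': array([ 1.1,  0.2, -0. ,  1.3, -0. ,  1.6]), 'dq': array([-0.,  0., -0., -0.,  0., -0.]), 'joint_torque': array([ -0. , -68.6,  48.7,   0. ,  -0. ,  -0. ]), 'position': array([217.4, 450.3, 231.3]), 'eef_rot': array([0.7, 3.1, 0. ]), 'wrist_force': array([-0.5,  0.5, -0.6]), 'ft_torque': array([-0.,  0., -0.]), 'width': 85.57316458157077}
top [ 413.    35.5 1233.5] [ 0.2  0.  -1. ]
side [ 111.8 -553.   509.7] [ 0.6  0.7 -0.5]
```

```bash
python3 -c "
import cv2
a=cv2.imread('pics/s0.png')[120:320,130:390];b=cv2.imread('pics/t0.png')[120:270,160:380]
cv2.imwrite('pics/s0c.png',cv2.resize(a,None,fx=3,fy=3,interpolation=2)[:600]);cv2.imwrite('pics/t0c.png',cv2.resize(b,None,fx=3.6,fy=3.6,interpolation=2))"
```

```text
(no output)
```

View pics/s0c.png

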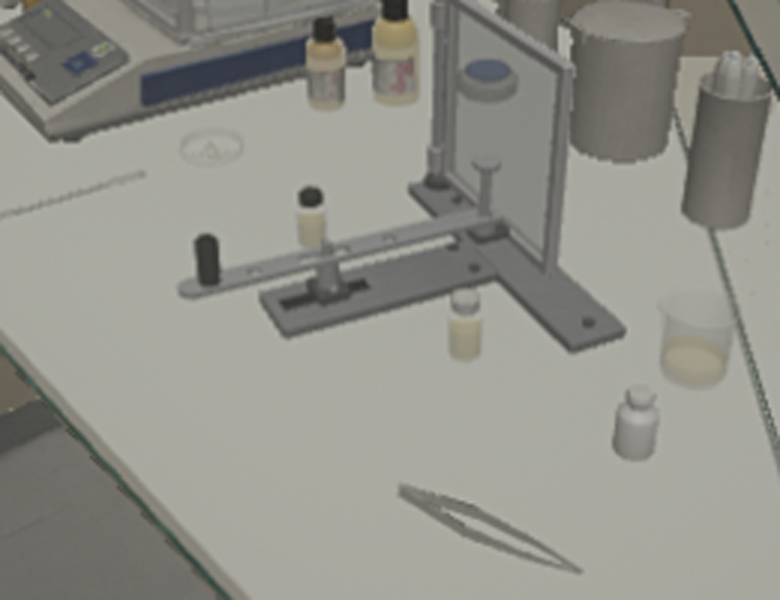

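View pics/t0c.png

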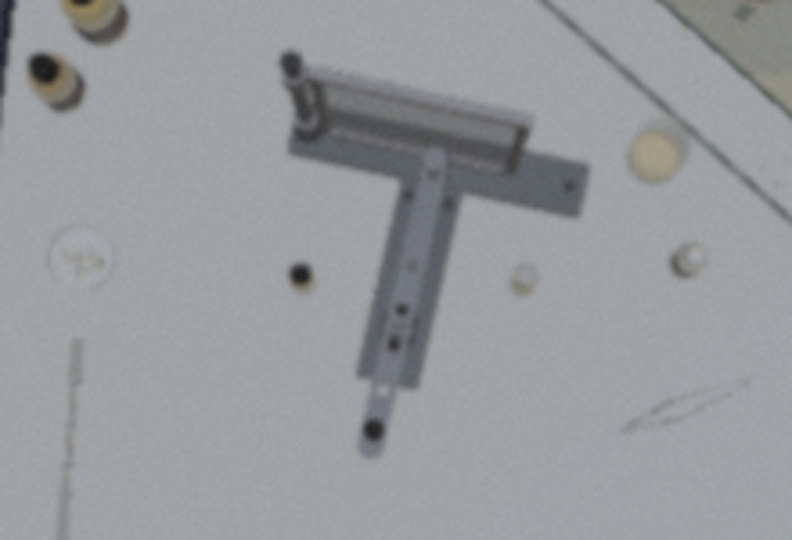

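Pictures: the bar runs from the pivot (top crop ~432,165) to the knob (373,429). The pin shows mid-slot (~397,327). A vial stands on either side (300,275 and 523,280), roughly 100 mm from the stem. I'll get the yaw from the stem corners and the bar.

Run:
```python
from h import *
from scipy.spatial.transform import Rotation as Ro
from scipy.optimize import least_squares
np.set_printoptions(precision=3,suppress=True)
f=lambda x,y,z:at_z("top",((y+.5)/3.6-.5+120,(x+.5)/3.6-.5+160),z)[:2]
W=np.array([f(358,376,12),f(417,388,12),f(583,190,12)]);S=np.array([[-122,28],[-122,-28],[85,-135]])
def T(p,s): c,n=np.cos(p[2]),np.sin(p[2]); return s@np.array([[c,n],[-n,c]])+p[:2]
p=least_squares(lambda p:(T(p,S)-W).ravel(),[608,15,-.26]).x
print("stand",p,(T(p,S)-W).ravel())
print("pivot,pinmid,hinge",T(p,np.array([[63,0],[-77,0],[85,120]])))
print("knob top",f(373,429,87),"side",at_z("side",(120+235/3-.0,130+207/3),87),"pin?",f(397,327,60),"eye",f(433,166,50),"tail",f(382,391,50))
s=ctrl.state();R=Ro.from_rotvec(s["eef_rot"]).as_matrix();print(R)
d=np.array([462,62,160])-s["position"];print("tool-frame shift to above knob",R.T@d)
b=np.array([np.cos(p[2]),np.sin(p[2]),0]);print("bar x in tool",R.T@b)
```

```text
stand [620.041  16.965  -0.246] [ 0.225  2.08  -1.417 -0.936  1.192 -1.144]
pivot,pinmid,hinge [[681.147   1.633]
 [545.357  35.704]
 [731.69  112.671]]
knob top [458.756  58.351] side [461.468  59.855  87.   ] pin? [545.024  36.294] eye [685.723   0.874] tail [492.041  50.604]
[[-0.901  0.435  0.   ]
 [ 0.435  0.901  0.   ]
 [-0.     0.    -1.   ]]
tool-frame shift to above knob [-389.094 -243.29    71.317]
bar x in tool [-0.979  0.203  0.   ]
```

Emit:
{"op": "move_arm", "data": {"rows": [[[0,0,-11.4],[-389,-246,90],0],[[0,0,-11.4],[-389,-246,90],0],[[0,0,-11.4],[-389,-246,90],0],[[0,0,-11.4],[-389,-246,90],0],[[0,0,-11.4],[-389,-246,90],0],[[0,0,-11.4],[-389,-246,90],0],[[0,0,-11.4],[-389,-246,90],0],[[0,0,-11.4],[-389,-246,90],0],[[0,0,-11.4],[-389,-246,90],0],[[0,0,-11.4],[-389,-246,90],0]]}}

```text
time: 2.33
position: [432.8, 103.6, 151.8]
eef_rot: [0.393, 3.116, 0.0]
wrist_force: [1.8, 1.3, 0.4]
width: 43.1
```

Emit:
{"op": "move_arm", "data": {"rows": [[[0,0,0],[0,0,0],0],[[0,0,0],[0,0,0],0],[[0,0,0],[0,0,0],0]]}}

```text
time: 2.58
position: [432.0, 105.6, 151.9]
eef_rot: [-0.394, -3.116, -0.0]
wrist_force: [-0.1, 0.6, -0.4]
width: 42.6
```

```bash
cat > g.py <<'E'
import sys
from h import *
from scipy.spatial.transform import Rotation as Ro
def to(x,y,z,yaw=None):
    s=ctrl.state();R=Ro.from_rotvec(s["eef_rot"]).as_matrix()
    print("pos",s["position"].round(1),"tool x angle",np.degrees(np.arctan2(R[1,0],R[0,0])).round(2),"shift",(R.T@(np.array([x,y,z])-s["position"])).round(1))
E
python3 -c "
from g import *
to(460.5,60,110)"
```

```text
pos [432.  105.6 151.9] tool x angle 165.58 shift [-39.  -37.1  41.9]
```

Emit:
{"op": "move_arm", "data": {"rows": [[[0,0,0],[-39,-37,42],0],[[0,0,0],[-39,-37,42],0],[[0,0,0],[-39,-37,42],0],[[0,0,0],[-39,-37,42],0]]}}

```text
time: 2.92
position: [460.1, 60.8, 109.5]
eef_rot: [-0.392, -3.116, 0.0]
wrist_force: [0.8, 0.3, 0.5]
width: 42.7
```

```bash
python3 -c "
from g import *
a=snap('side','s1.png');b=snap('top','t1.png')
a=cv2.resize(a[150:250,150:300,::-1],None,fx=4,fy=4,interpolation=2);b=cv2.resize(b[185:285,215:315,::-1],None,fx=4,fy=4,interpolation=2)
cv2.imwrite('pics/c1.png',np.hstack([a[:, :],b])[:, :1000][:, :])
im=cv2.imread('pics/c1.png');cv2.imwrite('pics/c1.png',cv2.resize(im,(800,320)))
to(460.5,60,56)"
```

```text
pos [460.5  61.4 110.6] tool x angle 165.72 shift [-0.3 -1.4 54.6]
```

View pics/c1.png

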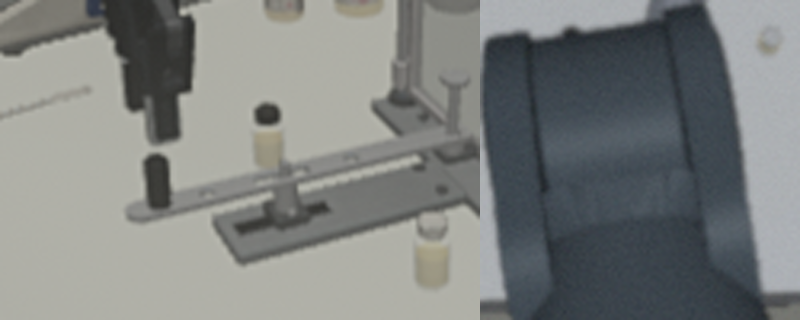

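Emit:
{"op": "move_arm", "data": {"rows": [[[0,0,0],[0,-1,25],0],[[0,0,0],[0,-1,45],0],[[0,0,0],[0,-1,53],0],[[0,0,0],[0,-1,53],-0.2],[[0,0,0],[0,-1,53],-0.35],[[0,0,0],[0,-1,53],-0.35],[[0,0,0],[0,-1,53],-0.35]]}}

```text
time: 3.6
position: [461.2, 59.4, 58.1]
eef_rot: [0.392, 3.115, 0.001]
wrist_force: [-0.2, 0.3, 1.3]
width: 27.9
```

Emit:
{"op": "move_arm", "data": {"rows": [[[0,0,0],[0,0,0],-0.42],[[0,0,0],[0,0,0],-0.42],[[0,0,0],[0,0,0],-0.42]]}}

```text
time: 3.85
position: [460.7, 59.1, 57.2]
eef_rot: [0.393, 3.116, 0.0]
wrist_force: [-0.6, 0.4, 0.9]
width: 25.0
```

Emit:
{"op": "move_arm", "data": {"rows": [[[0,0,0],[0,0,0],-0.48],[[0,0,0],[0,0,0],-0.48],[[0,0,0],[0,0,0],-0.48]]}}

```text
time: 4.1
position: [460.4, 59.1, 56.9]
eef_rot: [-0.393, -3.117, 0.0]
wrist_force: [-0.5, -0.7, -0.8]
width: 22.3
```

Emit:
{"op": "move_arm", "data": {"rows": [[[0,0,0],[0,0,0],-0.53],[[0,0,0],[0,0,0],-0.53],[[0,0,0],[0,0,0],-0.53]]}}

```text
time: 4.35
position: [460.4, 59.1, 56.9]
eef_rot: [-0.393, -3.117, 0.0]
wrist_force: [-0.0, 0.9, 0.5]
width: 20.0
```

Emit:
{"op": "move_arm", "data": {"rows": [[[0,0,0],[0,0,0],-0.57],[[0,0,0],[0,0,0],-0.57],[[0,0,0],[0,0,0],-0.57]]}}

```text
time: 4.6
position: [460.4, 59.1, 56.9]
eef_rot: [-0.393, -3.117, 0.0]
wrist_force: [-0.2, 0.0, 0.0]
width: 18.3
```

Emit:
{"op": "move_arm", "data": {"rows": [[[0,0,0],[0,0,0],-0.65],[[0,0,0],[0,0,0],-0.8],[[0,0,0],[0,0,0],-1],[[0,0,0],[0,0,0],-1]]}}

```text
time: 4.93
position: [460.4, 59.1, 56.9]
eef_rot: [-0.393, -3.117, 0.0]
wrist_force: [-0.9, 0.5, 1.9]
width: 16.0
```

Emit:
{"op": "move_arm", "data": {"rows": [[[0,0,0],[-2,0,0],-1],[[0,0,0],[-4,0,0],-1],[[0,0,0],[-4,0,0],-1]]}}

```text
time: 5.18
position: [464.7, 58.0, 56.9]
eef_rot: [0.393, 3.117, -0.0]
wrist_force: [-0.4, 0.5, 0.9]
width: 16.2
```

Emit:
{"op": "move_arm", "data": {"rows": [[[0,0,0],[-2,0,0],-1],[[0,0,0],[-3,0,0],-1],[[0,0,0],[-3,0,0],-1]]}}

```text
time: 5.43
position: [467.5, 57.3, 56.9]
eef_rot: [0.393, 3.117, -0.0]
wrist_force: [0.0, 0.3, 2.3]
width: 16.4
```

Emit:
{"op": "move_arm", "data": {"rows": [[[0,0,0],[-1,0,0],-1],[[0,0,0],[-2,0,0],-1],[[0,0,0],[-2,0,0],-1]]}}

```text
time: 5.68
position: [469.3, 56.8, 56.9]
eef_rot: [0.393, 3.117, -0.0]
wrist_force: [-2.1, -0.8, 1.7]
width: 16.0
```

Emit:
{"op": "move_arm", "data": {"rows": [[[0,0,0],[-1,0,0],-1],[[0,0,0],[-2,0,0],-1],[[0,0,0],[-2,0,0],-1]]}}

```text
time: 5.93
position: [471.3, 56.3, 56.9]
eef_rot: [0.393, 3.117, -0.0]
wrist_force: [-2.1, 0.3, 1.2]
width: 16.3
```

Emit:
{"op": "move_arm", "data": {"rows": [[[0,0,0],[-1,0,0],-1],[[0,0,0],[-1,0,0],-1]]}}

```text
time: 6.1
position: [472.2, 56.1, 56.9]
eef_rot: [0.393, 3.117, -0.0]
wrist_force: [-1.6, -0.0, 1.4]
width: 16.2
```

Emit:
{"op": "move_arm", "data": {"rows": [[[0,0,0],[-1,0,0],-1],[[0,0,0],[-1,0,0],-1]]}}

```text
time: 6.27
position: [473.2, 55.8, 56.9]
eef_rot: [0.393, 3.117, -0.0]
wrist_force: [-2.6, 0.0, 1.0]
width: 16.4
```

Emit:
{"op": "move_arm", "data": {"rows": [[[0,0,0],[-1,0,0],-1],[[0,0,0],[-1,0,0],-1]]}}

```text
time: 6.43
position: [474.2, 55.6, 56.9]
eef_rot: [0.393, 3.117, -0.0]
wrist_force: [-1.4, -0.3, 2.2]
width: 16.1
```

Emit:
{"op": "move_arm", "data": {"rows": [[[0,0,0],[-1,0,0],-1],[[0,0,0],[-1,0,0],-1]]}}

```text
time: 6.6
position: [475.2, 55.3, 56.9]
eef_rot: [0.393, 3.117, -0.0]
wrist_force: [-2.3, 0.1, 2.0]
width: 16.2
```

Emit:
{"op": "move_arm", "data": {"rows": [[[0,0,0],[-1,0,0],-1],[[0,0,0],[-1,0,0],-1]]}}

```text
time: 6.77
position: [476.1, 55.1, 56.9]
eef_rot: [0.393, 3.117, -0.0]
wrist_force: [-2.6, -0.2, 2.0]
width: 16.0
```

Emit:
{"op": "move_arm", "data": {"rows": [[[0,0,0],[-1,0,0],-1],[[0,0,0],[-1,0,0],-1]]}}

```text
time: 6.93
position: [477.1, 54.8, 56.9]
eef_rot: [0.393, 3.117, -0.0]
wrist_force: [-2.3, 0.3, 2.4]
width: 15.9
```

Emit:
{"op": "move_arm", "data": {"rows": [[[0,0,0],[-1,0,0],-1],[[0,0,0],[-1,0,0],-1]]}}

```text
time: 7.1
position: [478.0, 54.6, 56.9]
eef_rot: [0.393, 3.117, -0.0]
wrist_force: [-2.5, 0.2, 2.2]
width: 16.2
```

Emit:
{"op": "move_arm", "data": {"rows": [[[0,0,0],[-1,0,0],-1],[[0,0,0],[-1,0,0],-1]]}}

```text
time: 7.27
position: [479.0, 54.3, 56.9]
eef_rot: [0.393, 3.117, 0.0]
wrist_force: [-1.8, -0.1, 2.3]
width: 16.1
```

Emit:
{"op": "move_arm", "data": {"rows": [[[0,0,0],[-1,0,0],-1],[[0,0,0],[-1,0,0],-1]]}}

```text
time: 7.43
position: [479.2, 54.2, 56.8]
eef_rot: [-0.393, -3.116, -0.0]
wrist_force: [-7.5, 0.3, 5.3]
width: 16.0
```

Emit:
{"op": "move_arm", "data": {"rows": [[[0,0,0],[-1,0,0],-1],[[0,0,0],[-1,0,0],-1]]}}

```text
time: 7.6
position: [479.3, 54.1, 56.6]
eef_rot: [-0.392, -3.114, -0.0]
wrist_force: [-12.4, 2.6, 8.0]
width: 16.3
```

Emit:
{"op": "move_arm", "data": {"rows": [[[0,0,0],[-1,0,0],-1],[[0,0,0],[-1,0,0],-1]]}}

```text
time: 7.77
position: [479.4, 54.0, 56.4]
eef_rot: [-0.392, -3.113, -0.001]
wrist_force: [-18.1, 4.1, 10.9]
width: 16.0
```

Emit:
{"op": "move_arm", "data": {"rows": [[[0,0,0],[2,0,0],-1],[[0,0,0],[5,0,0],-1],[[0,0,0],[6,0,0],-1],[[0,0,0],[6,0,0],-1]]}}

```text
time: 8.1
position: [476.1, 55.1, 57.0]
eef_rot: [0.393, 3.116, 0.0]
wrist_force: [0.6, 0.0, 1.8]
width: 15.9
```

Emit:
{"op": "move_arm", "data": {"rows": [[[0,0,0],[0,0,-5],-1],[[0,0,0],[0,0,-12],-1],[[0,0,0],[0,0,-20],-1],[[0,0,0],[0,0,-27],-1],[[0,0,0],[0,0,-32],-1],[[0,0,0],[0,0,-32],-1],[[0,0,0],[0,0,-32],-1]]}}

```text
time: 8.68
position: [476.2, 55.2, 89.2]
eef_rot: [0.393, 3.116, 0.0]
wrist_force: [0.2, -1.1, -1.9]
width: 16.3
```

```bash
python3 -c "
from g import *
a=snap('side','s2.png')
cv2.imwrite('pics/c2.png',cv2.resize(a[130:240,180:320,::-1],None,fx=5,fy=5,interpolation=2))
to(516.6,44.7,88.9)"
```

```text
pos [476.   55.1  88.9] tool x angle 165.63 shift [-42.  -0.  -0.]
```

View pics/c2.png

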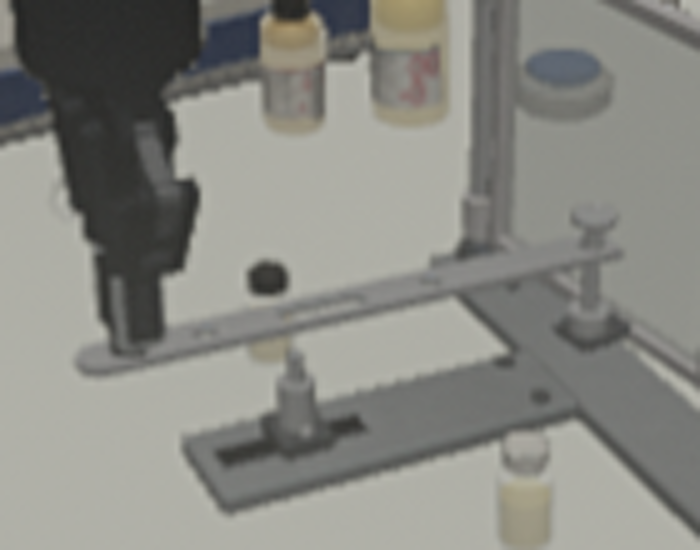

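The picture shows the bar held level, clear above the pin top at (293,355), with the eye mid-post at (592,250). Now swing out and start lowering.

Emit:
{"op": "move_arm", "data": {"rows": [[[0,0,0],[-8,0,0],-1],[[0,0,0],[-16,0,0],-1],[[0,0,0],[-24,0,0],-1],[[0,0,0],[-32,0,0],-1],[[0,0,0],[-38,0,0],-1],[[0,0,0],[-42,0,0],-1],[[0,0,0],[-42,0,0],-1],[[0,0,0],[-42,0,0],-1]]}}

```text
time: 9.4
position: [516.8, 44.7, 88.8]
eef_rot: [-0.393, -3.117, 0.0]
wrist_force: [0.1, 0.1, -2.1]
width: 16.3
```

Emit:
{"op": "move_arm", "data": {"rows": [[[0,0,0],[0,0,5],-1],[[0,0,0],[0,0,10],-1],[[0,0,0],[0,0,13],-1],[[0,0,0],[0,0,13],-1]]}}

```text
time: 9.73
position: [516.0, 44.7, 75.1]
eef_rot: [-0.393, -3.116, 0.0]
wrist_force: [-0.2, 0.3, -2.3]
width: 15.8
```

```bash
python3 -c "
from g import *
a=snap('side','s3.png');b=snap('top','t3.png')
cv2.imwrite('pics/c3.png',cv2.resize(a[140:230,190:320,::-1],None,fx=6,fy=6,interpolation=2))
to(516.6,44.7,70)"
```

```text
pos [516.4  44.7  75.7] tool x angle 165.63 shift [-0.2  0.   5.7]
```

View pics/c3.png

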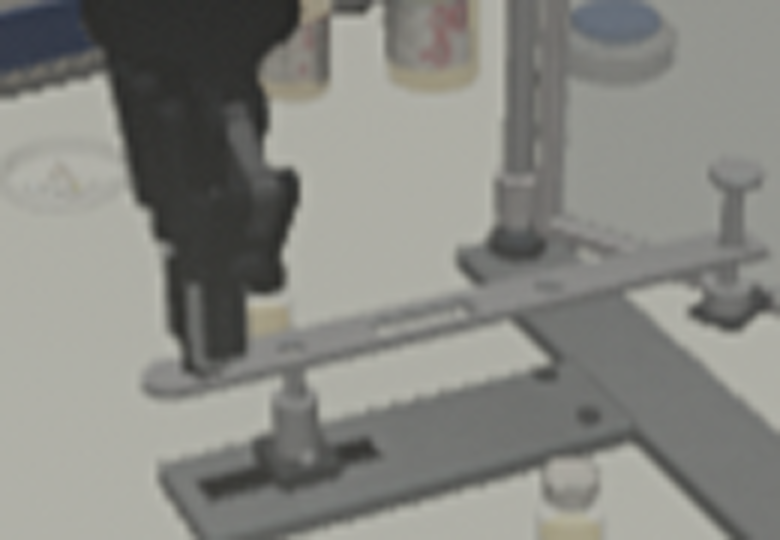

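The hole (292,346) stands right above the pin (293,375). Lowering gently.

Emit:
{"op": "move_arm", "data": {"rows": [[[0,0,0],[0,0,2],-1],[[0,0,0],[0,0,3],-1],[[0,0,0],[0,0,3.5],-1],[[0,0,0],[0,0,3.5],-1]]}}

```text
time: 10.17
position: [516.6, 44.7, 72.3]
eef_rot: [-0.393, -3.117, 0.0]
wrist_force: [-0.6, 0.4, -1.8]
width: 16.2
```

Emit:
{"op": "move_arm", "data": {"rows": [[[0,0,0],[0,0,1],-1],[[0,0,0],[0,0,1],-1]]}}

```text
time: 10.33
position: [516.6, 44.7, 71.3]
eef_rot: [-0.393, -3.117, 0.0]
wrist_force: [-0.1, 0.5, -1.6]
width: 16.1
```

Emit:
{"op": "move_arm", "data": {"rows": [[[0,0,0],[0,0,0.7],-1],[[0,0,0],[0,0,0.7],-1]]}}

```text
time: 10.5
position: [516.6, 44.7, 70.6]
eef_rot: [-0.393, -3.117, 0.0]
wrist_force: [0.2, 0.2, -1.6]
width: 16.0
```

Emit:
{"op": "move_arm", "data": {"rows": [[[0,0,0],[0,0,0.7],-1],[[0,0,0],[0,0,1.2],-1],[[0,0,0],[0,0,1.2],-1]]}}

```text
time: 10.75
position: [516.6, 44.7, 69.4]
eef_rot: [-0.393, -3.117, 0.0]
wrist_force: [0.6, 0.3, -1.3]
width: 16.0
```

Emit:
{"op": "move_arm", "data": {"rows": [[[0,0,0],[0,0,1],-1],[[0,0,0],[0,0,2],-1],[[0,0,0],[0,0,2],-1]]}}

```text
time: 11.0
position: [516.5, 44.7, 67.3]
eef_rot: [-0.393, -3.117, 0.0]
wrist_force: [-0.3, 0.7, -1.8]
width: 16.2
```

Emit:
{"op": "move_arm", "data": {"rows": [[[0,0,0],[0,0,1],-1],[[0,0,0],[0,0,2],-1],[[0,0,0],[0,0,2],-1]]}}

```text
time: 11.25
position: [516.5, 44.7, 65.3]
eef_rot: [-0.393, -3.117, 0.0]
wrist_force: [0.4, 0.8, -1.7]
width: 16.1
```

Emit:
{"op": "move_arm", "data": {"rows": [[[0,0,0],[0,0,1.5],-1],[[0,0,0],[0,0,3],-1],[[0,0,0],[0,0,4],-1],[[0,0,0],[0,0,4],-1]]}}

```text
time: 11.58
position: [516.5, 44.7, 61.2]
eef_rot: [-0.393, -3.117, 0.0]
wrist_force: [0.7, 0.1, -1.7]
width: 16.1
```

Emit:
{"op": "move_arm", "data": {"rows": [[[0,0,0],[0,0,1.5],-1],[[0,0,0],[0,0,3],-1],[[0,0,0],[0,0,3],-1]]}}

```text
time: 11.83
position: [516.6, 44.7, 58.3]
eef_rot: [-0.393, -3.117, 0.0]
wrist_force: [-0.1, -0.1, -1.4]
width: 15.8
```

Emit:
{"op": "move_arm", "data": {"rows": [[[0,0,0],[0,0,0.7],-1],[[0,0,0],[0,0,1.2],-1],[[0,0,0],[0,0,1.2],-1]]}}

```text
time: 12.08
position: [516.6, 44.7, 57.2]
eef_rot: [-0.393, -3.117, 0.0]
wrist_force: [-0.7, 0.7, -1.0]
width: 16.2
```

```bash
python3 -c "
from g import *
a=snap('side','s4.png')
cv2.imwrite('pics/c4.png',cv2.resize(a[140:230,190:320,::-1],None,fx=6,fy=6,interpolation=2))"
```

```text
(no output)
```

View pics/c4.png

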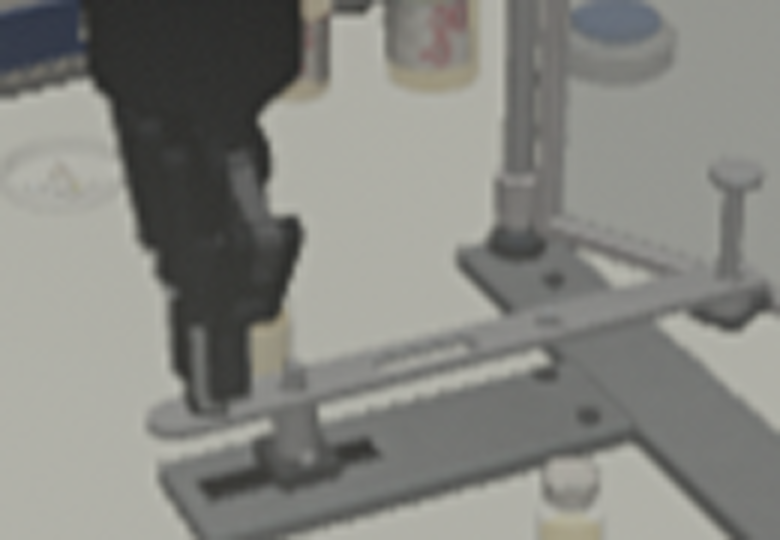

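The pin tip pokes through the hole at (293,375), and the bar lies on the shoulder and collar. Opening gently and withdrawing.

Emit:
{"op": "move_arm", "data": {"rows": [[[0,0,0],[0,0,0],-0.6],[[0,0,0],[0,0,0],-0.4],[[0,0,0],[0,0,0],-0.1],[[0,0,0],[0,0,0],0],[[0,0,0],[0,0,0],0]]}}

```text
time: 12.55
position: [516.7, 44.7, 57.4]
eef_rot: [0.393, 3.117, -0.0]
wrist_force: [-0.2, 0.1, 0.5]
width: 42.8
```

Emit:
{"op": "move_arm", "data": {"rows": [[[0,0,0],[0,0,-8],0],[[0,0,0],[0,0,-25],0],[[0,0,0],[0,0,-50],0],[[0,0,0],[0,0,-80],0],[[0,0,0],[40,0,-110],0],[[0,0,0],[80,0,-130],0],[[0,0,0],[110,0,-130],0],[[0,0,0],[110,0,-130],0]]}}

```text
time: 13.22
position: [405.6, 72.8, 189.6]
eef_rot: [0.391, 3.116, 0.001]
wrist_force: [1.1, -0.7, 0.7]
width: 42.8
```

```bash
python3 -c "
from g import *
a=snap('side','s5.png');b=snap('top','t5.png')
for n,z in (('tail_hole',45),('knob',70)):
  for c in ('side','top'):
    for d in finder.pinpoint(c,n)[:1]: print(n,c,round(d['confidence'],2),at_z(c,d['centre'],z).round(1))
cv2.imwrite('pics/c5.png',cv2.resize(a[120:280,150:360,::-1],None,fx=3.7,fy=3.7,interpolation=2))"
```

```text
tail_hole side 0.56 [555.6  44.7  45. ]
tail_hole top 0.69 [549.4  46.1  45. ]
knob side 0.71 [518.3  41.1  70. ]
knob top 0.72 [518.3  42.5  70. ]
```

View pics/c5.png

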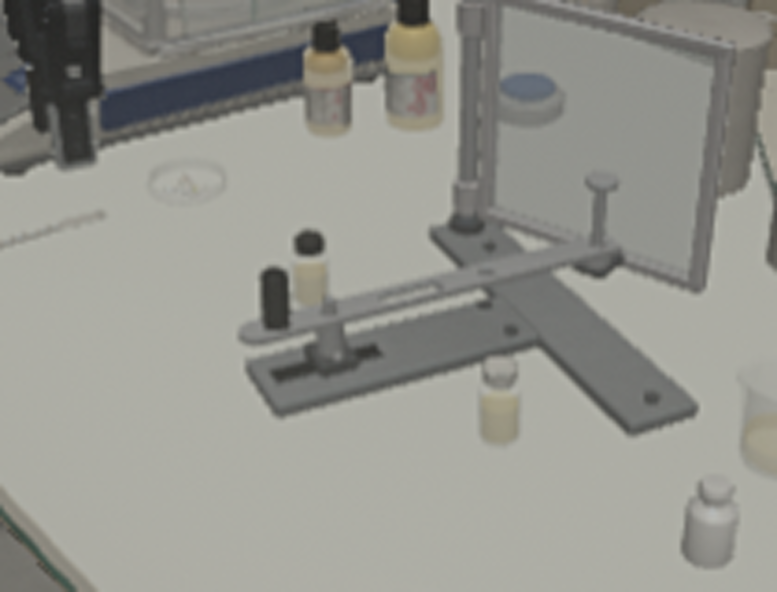

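The bar lies flat with the pin through the tail hole (~330,308). The gripper is clear and the bystanders look unmoved.

```bash
python3 -c "
from station import job
print(job.sign_off())"
```

```text
the job is handed in; nothing more can be done
None
```

The screen is set wider: the round hole nearest the knob is over the pin, and the job was handed in at about 13 s.

**What I did**
- I gripped the knob, then pushed the bar gently until the end of its slot touched the pin. That located the pin; the wrist force peaked at about 21 N.
- I backed off, lifted the bar 32 mm and pushed it about 39 mm past the touch point, swinging the screen out.
- I lowered it over the pin; no contact force showed on the way down. Then I let go and withdrew.

**Last checks**
- **Seating:** at release the tool height put the bar's underside at about 45.3 mm. The picture shows the pin through the hole and the bar flat on the shoulder and the collar.
- **Surroundings:** the gripper was clear. The bystanders in the last picture (both vials, dish, weight) looked unmoved. The tweezers, part of the beaker and part of the spatula were outside it, and I did not measure any of them.
- **Disagreement:** the network's tail-hole position differs between cameras: (556, 45) mm from the side and (549, 46) mm from the top. My contact-based estimate of the pin is about (550, 36) mm. The network's knob position, (518, 42) mm, does agree with where I released it, so I went by the contact estimate and the picture.

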